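# Change over an interlocked isolator and selector

## Robot

A 6-joint arm with a two-finger parallel gripper is mounted at the origin on a cart in front of the work surface, level with it; the furniture and walls round the work are solid. World frame = base frame: x ahead of the robot, y to its left, z up, the work surface at z = 0. Lengths are in m, angles in rad, forces in N, time in s.
With the tool pointing down it reaches from about 0.275 to 0.725 m from the base axis. Payload 5.6 kg.
Tool frame: the origin (TCP) lies at the very end of the fingers, on their centre line; the grasp point (between the pads) lies 19 mm behind it (bot.grasp_offset is the y of the grasp point in the tool frame, in m); y points along the fingers, z is the direction in which the jaws open and shut, and the axes are right-handed (so a half turn about y gives the same grasp; the last joint's range is limited). The gripper opens to 85 mm and grips with 20 to 120 N. Pads are 22 mm wide; open, the fingers measure 114 mm over their backs; the gripper's body (76 mm by 85 mm) begins 54 mm behind the grasp point. The pads swing forward as they close: fully open they stand 13 mm farther back than shut.
Start: joints at [-1.019, 0.255, 0.108, 0, -1.424, -0.285], TCP at [0.145, -0.531, 0.192] pointing down, gripper open.
Joint ranges: [-2.95, 2.95], [-1.21, 1.97], [-1.09, 1.5], [-2.87, 1.71], [-2.94, -0.07], [-3.05, 3.05]. Speed limits (rad/s): [2.57, 2.57, 3.14, 3.14, 3.14, 3.14].

## Interface

Orientations are given as a 3x3 rotation matrix whose columns are the frame's x, y, z axes.
In Python, from rig import bot gives the robot as it stands.
- The arm moves only by the shell command python3 -m jog 'ROWS'. ROWS is JSON, one flat list of numbers, 7 for each row, row after row: the shift along the tool's x, y, z in cm, then the turn, a rotation vector about the tool's x, y, z in degrees, then the closure, from 0 (fully open) to 1 (shut). A call has 1 to 5 rows; each row is the pose to reach, as a shift and turn from the pose commanded when the call began, along the tool's axes at that moment; what a row does not reach only later rows make up. A row lasts 1/10 s, in which the tool goes at most 50 mm and 8.59 degrees, less where a joint would pass 70% of its speed; a pose out of reach is approached as far as the arm can. A call with a gripper value outside its range is refused whole. The fingers move at their own pace and stop on an object; the grip force is fixed at half the most. Time passes only in rows, so rows that repeat a pose let the fingers close. It gives the time, the measured TCP pose, the force and the opening at its end, in the units of the state.
- bot.read_state(): the state, without advancing time (a new reading comes with each control period).
- bot.get_image(name): name is "scene" or "top" or "wrist"; returns a dict with "img" (400x640x3 uint8, red, green, blue), "depth" (400x640 float32, m along the optical axis (not along the pixel's ray), 0 where there is no reading), "fx", "fy", "cx", "cy" (pixels), "view" (4x4, takes a point from world to camera coordinates); the wrist camera has in their place "tool_from_camera" (4x4, takes a point from camera to tool coordinates, whose origin is the TCP and whose axes are the tool frame's). Camera axes: x right, y up, looking along -z (the intrinsics and any distortion apply to the point x, -y, -z); pixel columns grow to the right and rows downward; lengths in m; the calibration is good to about 2 mm. A picture is of the moment at which its call begins: read the wrist's pose just before it.
- bot.job_done(): hands the job in, once; it reports no verdict.
The state is a dict: "time": time; "joints": joint angles; "qd": joint speeds; "joint_efforts": joint torques, N m; "eef_pos": TCP position; "eef_rot": TCP orientation; "force": force on the tool from outside, world axes, zero at the start; "ft_torque": the same for the moment, N m; "gripper_width": finger opening in m.
Only numpy, scipy, OpenCV 4.12 (cv2) and the standard library are available. Lean on these libraries where they do the work, as an engineer would, in place of code of your own. Each camera call takes 0.05 s, during which the arm holds its last target. There are 200 camera calls.

## Task

Change over the switch box on the bench: first swing the isolator lever (thick post) clockwise until you feel it come fully home against its stop, then swing the selector lever (slim post) clockwise until it too is fully home. Go gently by feel: never force either lever against its stop or against the interlock, let go at the end, and leave the things lying round the box alone.

Things in the scene. Friction and masses are not known exactly. Their poses are not given: they have to be found in the camera images.
- switch_box: Grey switch box with aluminium cover, 170 (x) x 280 (y) x 46 mm high, fixed. Origin: centre of its underside; x to its back, y to its left, z up. Two levers turn about upright axes: isolator left (y +60 mm), selector right (y -60 mm). A hidden interlock holds the selector (0.05 rad of play) until the isolator is home to within 0.05 rad, then holds the isolator while the selector is turned.
- isolator_axis (a point): Point on the isolator's axis, 82 mm above the table, in the axes of the box (it does not move).
- isolator_post (a point): Point on the centre line of the isolator's post, 86 mm above the table: an upright black round post of 20 mm diameter on a broad (24 mm) flat steel lever, 70 mm from the axis. The post is bare from 62 mm (top of the lever) to 106 mm (top of the post) above the table.
- isolator (a joint): Isolator angle in rad, growing clockwise seen from above. At 0 the lever points from its axis to the box's front (-x of the box); it starts between 0 and 0.2. Its springy stop (some 3 N per mm at the post) cannot be seen and differs from box to box: met anywhere from 0.85 to 1.65. Steady friction, about 2 to 3 N at the post; it stays where it is left.
- selector_axis (a point): Point on the selector's axis, 82 mm above the table, in the axes of the box (it does not move).
- selector_post (a point): Point on the centre line of the selector's post: an upright dark round steel post of 12 mm diameter on a narrow (12 mm) flat steel lever, 70 mm from the axis. Bare from 62 to 106 mm above the table; this point lies 86 mm above the table.
- selector (a joint): Selector angle in rad, growing clockwise seen from above. At 0, its start, the lever points from its axis to the box's right (-y of the box); it meets its stop at 1.40, the lever then pointing nearly to the box's front. Friction and stop as for the isolator.
- stops: The two fixed stop pins of the levers, hidden under the cover, out of reach; origin that of the box. A stop bears at half the radius of the posts, so it takes twice the push on a post beyond friction. It must never take more than 30 N: keep the push on a post under about 15 N.
- selector_dog: The selector's locking part, hidden under the cover and out of reach; origin on the selector's axis 48 mm above the table, turns with the selector. It meets the interlock and the selector's stop and must never bear more than 30 N (about 15 N on the post).
- tin: Round parts tin, 67 mm across, 24 mm high, loose; origin at the centre of its underside. To be left alone.
- driver: Screwdriver with orange handle, 197 mm long, lying to the right of the box, loose; origin at the centre of its underside. To be left alone.
- zip_case: Small black domed zip case, 80 x 118 x 42 mm, loose; origin at the centre of its underside. To be left alone.

How it is judged:
On the way, in this order (a step that is already met when the one before it is completed fails the run):
1. the isolator is swung over while the selector is still at its start (value of joint isolator above 0.75 rad and value of joint selector below 0.15 rad), for 0.2 s.
2. the selector is home (value of joint selector above 1.3 rad), for 0.2 s.
At the end, for the whole second after the job is handed in: The isolator lever stands swung over (beyond 0.75 rad, locked there by the interlock) and the selector lever stands at rest within 0.1 rad of its stop (beyond 1.3 rad) (value of joint isolator above 0.75 rad and value of joint selector above 1.3 rad and velocity of joint selector below 0.05 rad/s); the robot touches nothing.
It fails at once if a lever is forced against its stop with more than 30 N at the stop (contact force between stops and anything else above 30 N).
It fails at once if the selector is forced against the interlock or its stop with more than 30 N there (contact force between selector_dog and anything else above 30 N).
It fails at once if one of the things lying round the box is moved by more than 30 mm (distance of any of tin, driver, zip_case from where it was at the start of the episode above 0.03 m).
It also fails if it takes over 72 s, if anything falls off the work surface, if the arm or the gripper's body presses on something with over 40 N, if the wrist force passes 120 N, or if a joint passes its speed limit or range.

## Working session

There is one attempt and no reset: what is moved stays moved. The work goes in short steps, Python scripts to look and compute and a shell command to move; the robot and the scene stay as the last step left them, time stands still between calls to the robot, and variables do not carry over. Pictures are saved under pics/ and viewed, about 8 in all and at most 12, crops included, and the job is handed in when it is done.

```bash
mkdir -p pics; ls; python3 - <<'E'
from rig import bot
import cv2,numpy as np
s=bot.read_state();print(s)
for n in("top","scene"):
    d=bot.get_image(n);cv2.imwrite(f"pics/{n}0.png",d["img"][:,:,::-1]);np.savez(f"{n}0.npz",**d)
    print(n,d["fx"],d["fy"],d["cx"],d["cy"],[k for k in d]);print(np.round(d["view"],4))
E
```

```text
pics
{'time': 0.0, 'joints': array([-1.01939066e+00,  2.55742551e-01,  1.06998452e-01, -5.06581126e-04,
       -1.42389564e+00, -2.84594675e-01]), 'qd': array([ 0.00150865, -0.00064715,  0.00245345, -0.00130848,  0.00116981,
       -0.00181521]), 'joint_efforts': array([ 3.88025255e-04, -3.86634314e+01,  2.37937886e+01,  5.36517397e+00,
       -6.20421531e-03, -1.23877032e-05]), 'eef_pos': array([ 0.14492134, -0.52996599,  0.19119095]), 'eef_rot': array([[ 9.64636261e-01, -5.38872782e-04, -2.63584129e-01],
       [ 2.63584677e-01,  1.83271271e-03,  9.64634521e-01],
       [-3.67413045e-05, -9.99998175e-01,  1.90993975e-03]]), 'force': array([ 0.42321837,  1.25880386, -0.16902037]), 'ft_torque': array([ 0.001416  , -0.03928254,  0.02446164]), 'gripper_width': 0.08538731495646264}
top 489.1543285845813 489.1543285845813 318.79552847079157 202.4259412109459 ['img', 'depth', 'fx', 'fy', 'cx', 'cy', 'view']
[[-0.0234 -0.9997  0.0058 -0.2122]
 [ 0.9804 -0.0218  0.1958 -0.6593]
 [-0.1956  0.0103  0.9806 -1.27  ]
 [ 0.      0.      0.      1.    ]]
scene 372.9334456278587 372.9334456278587 323.4924511340064 192.2678276756577 ['img', 'depth', 'fx', 'fy', 'cx', 'cy', 'view']
[[-0.7913 -0.6114 -0.0059  0.3874]
 [ 0.4644 -0.6073  0.6446 -0.4733]
 [-0.3977  0.5073  0.7645 -0.554 ]
 [ 0.      0.      0.      1.    ]]
```

View pics/top0.png

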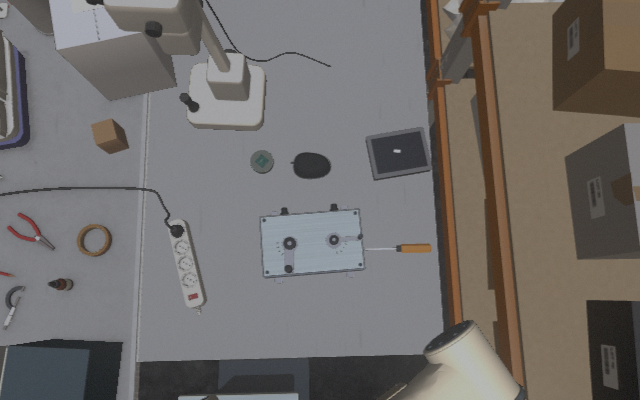

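View pics/scene0.png

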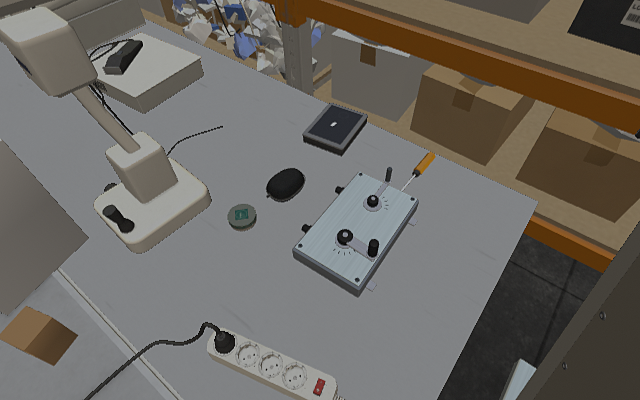

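The top view shows the box centred near (313,243). The isolator hub is at (289,243) with its post at (289,268), and the selector hub is at (334,240) with its post at (360,237). The driver lies to the right of the box, and the tin and case are behind it. Next I'll measure with crops.

```bash
cat > h.py <<'E'
import numpy as np
def ray(d,u,v,z):
    V=d["view"];R=V[:3,:3];t=V[:3,3];c=-R.T@t
    r=R.T@np.array([(u-d["cx"])/d["fx"],-(v-d["cy"])/d["fy"],-1.])
    return c+r*(z-c[2])/r[2]
def proj(d,p):
    q=d["view"][:3,:3]@np.array(p)+d["view"][:3,3]
    return np.array([d["cx"]+d["fx"]*q[0]/-q[2],d["cy"]-d["fy"]*q[1]/-q[2]])
E
python3 - <<'E'
import numpy as np,cv2
from h import *
d=dict(np.load("top0.npz"));s=dict(np.load("scene0.npz"))
a=d["img"][200:290,250:376];b=s["img"][160:300,285:440]
a=cv2.resize(a,None,fx=5,fy=5,interpolation=cv2.INTER_CUBIC);b=cv2.resize(b,None,fx=4,fy=4,interpolation=cv2.INTER_CUBIC)
cv2.imwrite("pics/topc.png",a[:,:,::-1]);cv2.imwrite("pics/scc.png",b[:,:,::-1])
# box from depth/height
for n,d in(("top",d),("scene",s)):
    H,W=d["depth"].shape;u,v=np.meshgrid(np.arange(W),np.arange(H));z=d["depth"]
    P=np.stack([(u-d["cx"])/d["fx"]*z,-(v-d["cy"])/d["fy"]*z,-z],-1).reshape(-1,3)
    V=d["view"];Wd=(P-V[:3,3])@V[:3,:3]
    m=((abs(Wd[:,2]-.046)<.012)&(abs(Wd[:,0]-.45)<.2)&(abs(Wd[:,1]+.15)<.25)&(z.ravel()>0)).reshape(H,W).astype(np.uint8)
    k,l,st,c=cv2.connectedComponentsWithStats(m);i=1+np.argmax(st[1:,4])
    q=Wd.reshape(H,W,3)[l==i];print(n,st[i],"z med",np.median(q[:,2]))
    r=cv2.minAreaRect((q[:,:2]*1000).astype(np.float32));print(r)
E
```

```text
top [ 259  207  106   71 5740] z med 0.045669153883411556
((553.3112182617188, -203.6923828125), (179.0047149658203, 280.0526428222656), 3.327575206756592)
scene [ 292  172  127  119 6997] z med 0.0464887564928754
((549.3663940429688, -202.66375732421875), (175.89320373535156, 279.61199951171875), 3.1645729541778564)
```

View pics/topc.png

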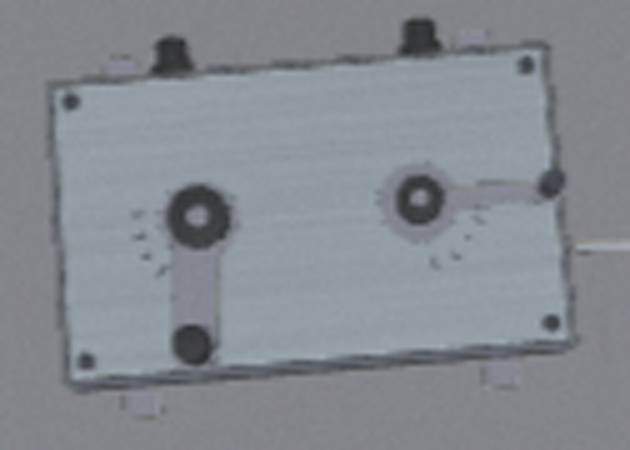

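View pics/scc.png

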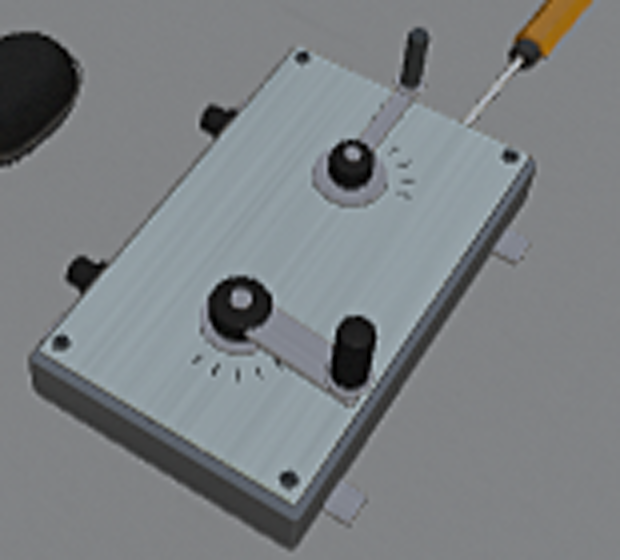

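```bash
python3 - <<'E'
import numpy as np
from h import *
d=dict(np.load("top0.npz"));s=dict(np.load("scene0.npz"))
T=lambda x,y,z:ray(d,250+x/5-.4,200+y/5-.4,z)[:2]*1000
S=lambda x,y,z:ray(s,285+x/4-.38,160+y/4-.38,z)[:2]*1000
ct=np.array([T(*p,.046) for p in((70,101),(526,65),(551,323),(86,362))])
cs=np.array([S(*p,.046) for p in((61,343),(302,57),(511,156),(289,480))])
for c in(ct,cs):
    e=c[0]-c[1]+c[3]-c[2];y=np.arctan2(e[1],e[0])-np.pi/2
    ctr=c.mean(0);print("box",ctr.round(1),"yaw",y.round(4),"sides",np.linalg.norm(c[0]-c[1]).round(),np.linalg.norm(c[0]-c[3]).round())
    R=np.array([[np.cos(y),-np.sin(y)],[np.sin(y),np.cos(y)]])
    for n,o in(("isoax",(0,60)),("selax",(0,-60)),("sel0",(0,-130))):print(n,(ctr+R@o).round(1))
print("isopost",T(195,343,.106),S(355,330,.106));print("selpost",T(552,180,.106),S(419,33,.106))
print("isohub",T(199,216,.09),S(242,297,.09));print("selhub",T(420,199,.09),S(352,152,.09))
E
```

```text
box [ 548.9 -204.5] yaw 0.0588 sides 252.0 143.0
isoax [ 545.4 -144.6]
selax [ 552.5 -264.4]
sel0 [ 556.6 -334.2]
box [ 547.6 -205.5] yaw 0.0577 sides 253.0 143.0
isoax [ 544.1 -145.6]
selax [ 551.  -265.4]
sel0 [ 555.1 -335.3]
isopost [ 475.1588218  -144.93743475] [ 474.68686738 -142.23203066]
selpost [ 555.44992186 -332.34422852] [ 555.09270591 -335.34648321]
isohub [ 542.63563709 -146.93637786] [ 535.82406287 -133.31375918]
selhub [ 548.98854544 -263.70133753] [ 543.35275827 -248.69382732]
```

```bash
python3 -m jog '[4,0,2.8,0,-8.5,0,0, 8,0,5.6,0,-17,0,0, 12,0,8.5,0,-25.5,0,0, 16.5,0,11.3,0,-34,0,0, 21,0,14.2,0,-42,0,0]'
```

```text
time: 0.6
eef_pos: [0.3065, -0.3413, 0.1919]
eef_rot: [[0.536, -0.0, -0.844], [0.844, 0.0, 0.536], [0.0, -1.0, 0.0]]
force: [1.3, -0.8, -0.1]
gripper_width: 0.0853
```

```bash
python3 -m jog '[5,0,-0.7,0,-8.5,0,0.2, 10,0,-1.4,0,-17,0,0.4, 15,0,-2.1,0,-25.5,0,0.4, 20,0,-2.8,0,-34,0,0.4, 23,0,-3.2,0,-42,0,0.4]'; python3 -m jog '[0,0,0,0,-8.5,0,0.4, 0,0,0,0,-17,0,0.4, 0,0,0,0,-25.5,0,0.4, 0,0,0,0,-34,0,0.4, 0,0,0,0,-42,0,0.4]'; python3 -m jog '[0,0,0,0,-8.5,0,0.4, 0,0,0,0,-17,0,0.4, 0,0,0,0,-25.5,0,0.4, 0,0,0,0,-34,0,0.4, 0,0,0,0,-37,0,0.4]';python3 - <<'E'
from rig import bot
import cv2,numpy as np
s=bot.read_state();d=bot.get_image("wrist");print(s["joints"].round(2),s["eef_pos"],s["eef_rot"].round(4).tolist(),s["gripper_width"])
np.savez("w1.npz",**d,p=s["eef_pos"],R=s["eef_rot"]);cv2.imwrite("pics/w1.png",d["img"][:,:,::-1])
E
```

```text
time: 1.1
eef_pos: [0.4583, -0.1641, 0.1916]
eef_rot: [[-0.169, -0.001, -0.986], [0.986, 0.001, -0.169], [0.001, -1.0, 0.001]]
force: [0.2, -1.2, -0.3]
gripper_width: 0.0512
time: 1.6
eef_pos: [0.4567, -0.1666, 0.1916]
eef_rot: [[-0.784, -0.001, -0.621], [0.621, 0.0, -0.784], [0.001, -1.0, 0.0]]
force: [-0.1, 0.7, -0.9]
gripper_width: 0.0511
time: 2.1
eef_pos: [0.4567, -0.1667, 0.1916]
eef_rot: [[-1.0, -0.001, -0.025], [0.025, 0.0, -1.0], [0.001, -1.0, -0.0]]
force: [1.3, -0.5, -0.3]
gripper_width: 0.0512
[-0.03  0.13 -0.05 -0.   -1.39  1.57] [ 0.45667401 -0.16670581  0.19162609] [[-0.9997, -0.001, -0.0251], [0.0251, 0.0003, -0.9997], [0.001, -1.0, -0.0003]] 0.05118390896162399
```

View pics/w1.png

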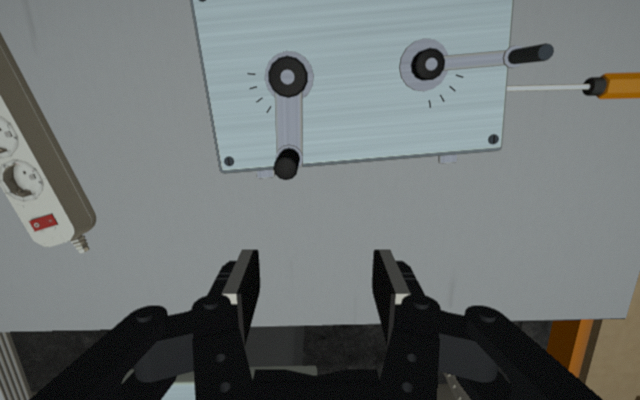

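The wrist view shows the isolator post top near (287,157), the hubs at (288,76) and (430,64), and the selector post top near (543,50).

```bash
python3 - <<'E'
import numpy as np
d=np.load("w1.npz");M=d["tool_from_camera"]
def W(u,v,z):
    r=d["R"]@(M[:3,:3]@np.array([(u-d["cx"])/d["fx"],-(v-d["cy"])/d["fy"],-1.]));c=d["R"]@M[:3,3]+d["p"]
    return ((c+r*(z-c[2])/r[2])*1000).round(1)
for n,u,v,z in(("ipost top",287,157,.106),("screwL",229,161,.046),("screwR",493,139,.046),("spost top",543,50,.106),("ihub",288,76,.09),("shub",431,64,.09)):print(n,W(u,v,z))
c=(d["R"]@M[:3,3]+d["p"]);print(c)
E
```

```text
ipost top [ 481.5 -145.5  106. ]
screwL [467.2 -83.9  46. ]
screwR [ 482.2 -336.    46. ]
spost top [ 554.7 -332.9  106. ]
ihub [ 542. -148.   90.]
shub [ 548.  -258.4   90. ]
[ 0.53416049 -0.1695716   0.37374926]
```

```bash
python3 -m jog '[-1.8,1,-2.3,0,0,0,0.4, -1.8,3,-2.3,0,0,0,0.4, -1.8,6,-2.3,0,0,0,0.4, -1.8,9,-2.3,0,0,0,0.4, -1.8,12,-2.3,0,0,0,0.4]'; python3 -m jog '[0,0,0,0,0,0,0.55, 0,0,0,0,0,0,0.65, 0,0,0,0,0,0,0.68, 0,0,0,0,0,0,0.68]'
```

```text
time: 2.65
eef_pos: [0.4754, -0.1442, 0.0708]
eef_rot: [[-1.0, -0.0, -0.031], [0.031, 0.0, -1.0], [0.0, -1.0, -0.0]]
force: [0.3, 0.0, -0.2]
gripper_width: 0.0512
time: 3.05
eef_pos: [0.4769, -0.1445, 0.0738]
eef_rot: [[-1.0, 0.003, -0.03], [0.03, -0.0, -1.0], [-0.003, -1.0, 0.0]]
force: [-0.2, -0.5, 0.4]
gripper_width: 0.0274
```

```bash
python3 -m jog '[-0.02,0,-0.49,0,4,0,0.68, -0.07,0,-0.97,0,8,0,0.68, -0.15,0,-1.46,0,12,0,0.68, -0.27,0,-1.93,0,16,0,0.68, -0.42,0,-2.39,0,20,0,0.68]'
```

```text
time: 3.55
eef_pos: [0.4814, -0.1204, 0.0733]
eef_rot: [[-0.928, 0.002, -0.373], [0.373, 0.0, -0.928], [-0.002, -1.0, -0.001]]
force: [0.4, -0.1, -0.3]
gripper_width: 0.0273
```

```bash
python3 - <<'E'
from rig import bot
import cv2
for i in range(3):
    s=bot.read_state();print(s["force"].round(1),s["ft_torque"].round(2))
    d=bot.get_image(["wrist","top","scene"][i])["img"]
    if i==0:a=d
    if i==2:b=d[140:320,260:500]
a=cv2.resize(a,(480,300));b=cv2.resize(b,(400,300))
cv2.imwrite("pics/c2.png",cv2.hconcat([a[:,80:],b])[:,:,::-1])
E
```

```text
[ 0.4 -0.1 -0.3] [-0.03 -0.04 -0.02]
[-0.2  0.1 -0.5] [ 0.14 -0.02  0.03]
[-0.2  0.8 -0.3] [ 0.07  0.05 -0.  ]
```

View pics/c2.png

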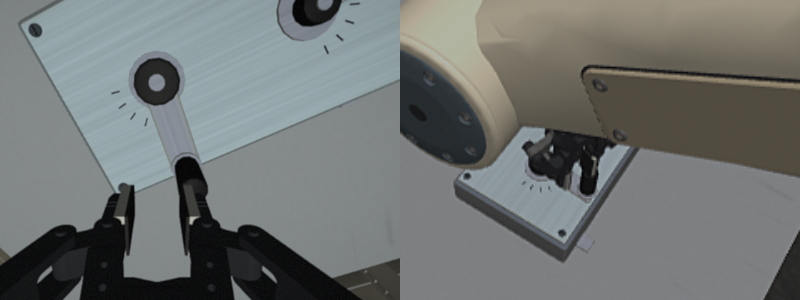

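The fingers missed. In the wrist view the right finger is outboard of the post, and the lever has not moved. I'll project the TCP into the wrist image to find the discrepancy.

```bash
python3 - <<'E'
from rig import bot
import cv2,numpy as np
s=bot.read_state();d=bot.get_image("wrist");M=d["tool_from_camera"];R=s["eef_rot"];p=s["eef_pos"]
print(s["time"],p,s["joints"].round(3),s["gripper_width"])
Mi=np.linalg.inv(M)
def pt(t):
    q=(Mi@np.append(t,1))[:3];return np.array([d["cx"]+d["fx"]*q[0]/-q[2],d["cy"]-d["fy"]*q[1]/-q[2]])
def pw(w):return pt(R.T@(np.array(w)-p))
img=d["img"].copy()
def dot(uv,c):cv2.circle(img,tuple(int(round(x)) for x in uv),3,c,-1)
for yy in(0,-.019,-.04):
    for z in(-.0137,0,.0137):dot(pt([0,yy,z]),(255,0,0))
for z in(.062,.106):dot(pw([.475,-.1442,z]),(0,255,0))
dot(pw([.5445,-.1455,.09]),(0,0,255))
print(M.round(4).tolist())
np.savez("w2.npz",**d,p=p,R=R)
cv2.imwrite("pics/w2.png",img[:,:,::-1])
# depth-based: pad tips
z=d["depth"];u,v=np.meshgrid(np.arange(640),np.arange(400))
P=np.stack([(u-d["cx"])/d["fx"]*z,-(v-d["cy"])/d["fy"]*z,-z],-1)@M[:3,:3].T+M[:3,3]
ok=(z>0)&(abs(P[...,2])<.03)&(P[...,1]>-.05)&(P[...,1]<.02)&(abs(P[...,0])<.05)
for a in np.arange(-.03,.03,.005):
    m=ok&(P[...,2]>=a)&(P[...,2]<a+.005)
    if m.sum()>5:
        for y0 in(-.05,-.035,-.02,-.01,0):
            k=m&(P[...,1]>y0)&(P[...,1]<=y0+.012)
            if k.sum()>5:print(round(a,3),y0,k.sum(),"x",np.percentile(P[k][:,0],[2,50,98]).round(4))
E
```

```text
3.7 [ 0.48124312 -0.12053076  0.07300323] [ 0.071  0.22  -0.251  0.    -1.098  1.122] 0.027175882707988864
[[-0.0004, -0.9523, -0.3052, -0.0777], [0.0009, 0.3052, -0.9523, -0.1822], [1.0, -0.0007, 0.0008, 0.0012], [0.0, 0.0, 0.0, 1.0]]
-0.025 -0.05 43 x [-0.0068 -0.0064 -0.0059]
-0.02 -0.05 65 x [-0.0111 -0.0105 -0.01  ]
-0.015 -0.05 131 x [-0.0109 -0.0037  0.0105]
-0.005 0 101 x [-0.0496 -0.0458 -0.0383]
0.0 0 306 x [-0.0491 -0.0396 -0.0248]
0.005 0 504 x [-0.0492 -0.0335 -0.0129]
0.01 -0.05 105 x [-0.0109 -0.0005  0.0106]
0.01 -0.035 14 x [-0.0027 -0.0014  0.0008]
0.01 -0.02 16 x [-0.003  -0.0018  0.0012]
0.01 -0.01 13 x [-0.0026 -0.002   0.0012]
0.01 0 728 x [-0.0491 -0.0253  0.0028]
0.015 -0.05 77 x [-0.0111 -0.0106 -0.0101]
0.015 -0.035 144 x [-0.0087 -0.0065  0.0022]
0.015 -0.02 109 x [-0.0087 -0.0069 -0.0026]
0.015 -0.01 88 x [-0.0087 -0.0069 -0.0014]
0.015 0 689 x [-0.0486 -0.026  -0.0035]
0.02 -0.05 46 x [-0.0109 -0.0069 -0.0059]
0.02 -0.035 207 x [-0.0101 -0.0087 -0.0015]
0.02 -0.02 90 x [-0.0102 -0.0097 -0.0087]
0.02 -0.01 79 x [-0.0102 -0.0096 -0.0088]
0.02 0 464 x [-0.041  -0.0224 -0.0093]
0.025 -0.05 20 x [-0.0069 -0.0063 -0.0061]
0.025 -0.035 267 x [-0.0102 -0.0065  0.0001]
0.025 -0.02 69 x [-0.0103 -0.0096 -0.0083]
0.025 -0.01 58 x [-0.0103 -0.0094 -0.0085]
0.025 0 251 x [-0.0279 -0.0152 -0.0088]
```

View pics/w2.png

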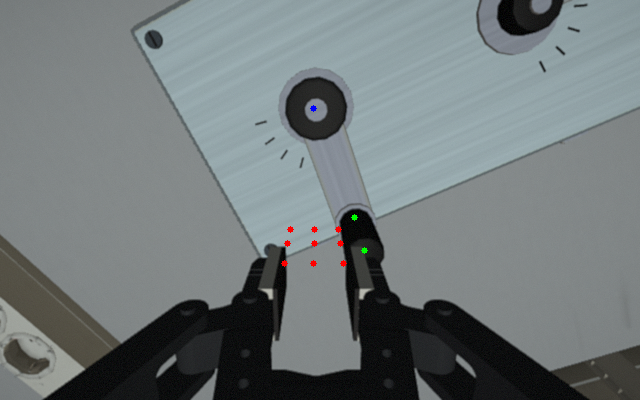

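```bash
python3 - <<'E'
from rig import bot
import numpy as np
print(bot.grasp_offset,[a for a in dir(bot) if a[0]!="_"])
for f in("w1.npz","w2.npz"):
    d=np.load(f);M=d["tool_from_camera"];z=d["depth"];u,v=np.meshgrid(np.arange(640),np.arange(400))
    P=np.stack([(u-d["cx"])/d["fx"]*z,-(v-d["cy"])/d["fy"]*z,-z],-1)@M[:3,:3].T+M[:3,3]
    for r in range(240,345,8):
        row=[]
        for c in((245,) if f=="w1.npz" else (275,280)):
            row.append((c,z[r,c].round(3),P[r,c].round(4).tolist()))
        print(f,r,row)
E
```

```text
-0.0187 ['Unreachable', 'get_image', 'grasp_offset', 'job_done', 'read_state']
w1.npz 240 [(245, np.float32(0.41), [0.0968, 0.1928, -0.0833])]
w1.npz 248 [(245, np.float32(0.414), [0.1075, 0.1933, -0.0841])]
w1.npz 256 [(245, np.float32(0.144), [-0.0097, -0.0524, -0.0287])]
w1.npz 264 [(245, np.float32(0.137), [-0.0101, -0.0599, -0.0272])]
w1.npz 272 [(245, np.float32(0.13), [-0.0106, -0.0669, -0.0258])]
w1.npz 280 [(245, np.float32(0.126), [-0.0101, -0.0717, -0.0249])]
w1.npz 288 [(245, np.float32(0.125), [-0.0077, -0.0732, -0.0248])]
w1.npz 296 [(245, np.float32(0.126), [-0.0045, -0.0735, -0.0249])]
w1.npz 304 [(245, np.float32(0.126), [-0.0018, -0.0744, -0.0249])]
w1.npz 312 [(245, np.float32(0.125), [0.0009, -0.0755, -0.0249])]
w1.npz 320 [(245, np.float32(0.126), [0.0037, -0.0764, -0.0249])]
w1.npz 328 [(245, np.float32(0.125), [0.0063, -0.0774, -0.0248])]
w1.npz 336 [(245, np.float32(0.126), [0.0098, -0.0775, -0.025])]
w1.npz 344 [(245, np.float32(0.602), [0.3509, 0.3125, -0.1225])]
w2.npz 240 [(275, np.float32(0.228), [0.0192, 0.0263, -0.0259]), (280, np.float32(0.229), [0.019
[... 881 characters left out ...]
 [(275, np.float32(0.123), [-0.0039, -0.077, -0.0134]), (280, np.float32(0.132), [0.0017, -0.069, -0.0125])]
w2.npz 312 [(275, np.float32(0.124), [-0.0006, -0.077, -0.0135]), (280, np.float32(0.133), [0.0053, -0.069, -0.0127])]
w2.npz 320 [(275, np.float32(0.123), [0.0017, -0.0785, -0.0134]), (280, np.float32(0.132), [0.0076, -0.0707, -0.0126])]
w2.npz 328 [(275, np.float32(0.124), [0.005, -0.0787, -0.0135]), (280, np.float32(0.132), [0.0107, -0.0715, -0.0126])]
w2.npz 336 [(275, np.float32(0.126), [0.0089, -0.0781, -0.0137]), (280, np.float32(0.309), [0.1352, 0.0737, -0.0309])]
w2.npz 344 [(275, np.float32(0.31), [0.1427, 0.0723, -0.0355]), (280, np.float32(0.31), [0.1431, 0.0727, -0.031])]
```

```bash
python3 - <<'E'
import numpy as np
d=np.load("w2.npz");M=d["tool_from_camera"];z=d["depth"];u,v=np.meshgrid(np.arange(640),np.arange(400))
P=np.stack([(u-d["cx"])/d["fx"]*z,-(v-d["cy"])/d["fy"]*z,-z],-1)@M[:3,:3].T+M[:3,3]
for u_,v_ in((320,378),(320,395),(290,378),(250,330),(385,330),(190,310),(355,260),(355,280)):print(u_,v_,z[v_,u_],P[v_,u_].round(4))
E
python3 -m jog '[-0.02,0,0.49,0,-4,0,0.68, -0.07,0,0.97,0,-8,0,0.6, -0.15,0,1.46,0,-12,0,0.5, -0.27,0,1.93,0,-16,0,0.4, -0.42,0,2.39,0,-20,0,0.4]'; python3 -m jog '[0,0,0,0,0,0,0.4, 0,0,0,0,0,0,0.4]'
```

```text
320 378 0.08558504 [-0.0088 -0.1144  0.0022]
320 395 0.07939477 [-0.01   -0.1205  0.0021]
290 378 0.08507498 [-0.0092 -0.1148 -0.0052]
250 330 0.091342784 [-0.0162 -0.106  -0.0163]
385 330 0.0925578 [-0.0154 -0.105   0.0197]
190 310 0.10430446 [-0.0132 -0.0934 -0.0369]
355 260 0.13983993 [-0.0106 -0.0568  0.017 ]
355 280 0.12584116 [-0.0104 -0.0716  0.0155]
time: 4.25
eef_pos: [0.4757, -0.1448, 0.0725]
eef_rot: [[-1.0, 0.001, -0.026], [0.026, -0.0, -1.0], [-0.001, -1.0, 0.0]]
force: [-0.3, 0.6, -0.3]
gripper_width: 0.0509
time: 4.45
eef_pos: [0.4757, -0.1445, 0.0723]
eef_rot: [[-1.0, 0.0, -0.031], [0.031, 0.0, -1.0], [-0.0, -1.0, -0.0]]
force: [0.1, -0.8, -0.8]
gripper_width: 0.0512
```

The depth data show the real fingertips sitting about 43 mm behind the reported TCP, so the pads passed over the post. I'll descend further by measurement, watching the force.

```bash
python3 -m jog '[0,0.5,0,0,0,0,0.4, 0,1,0,0,0,0,0.4, 0,1.5,0,0,0,0,0.4, 0,2,0,0,0,0,0.4]'; python3 - <<'E'
from rig import bot
import cv2,numpy as np
s=bot.read_state();d=bot.get_image("wrist");print(s["force"].round(1),s["eef_pos"].round(4))
cv2.imwrite("pics/w3.png",d["img"][130:,120:520,::-1])
M=d["tool_from_camera"];z=d["depth"];u,v=np.meshgrid(np.arange(640),np.arange(400))
P=np.stack([(u-d["cx"])/d["fx"]*z,-(v-d["cy"])/d["fy"]*z,-z],-1)@M[:3,:3].T+M[:3,3]
k=(z>0)&(abs(abs(P[...,2])-.027)<.003)&(abs(P[...,0])<.012)&(P[...,1]<-.02)
print("tip y",np.percentile(P[k][:,1],[99,100]))
k=(z>0)&(abs(P[...,2])<.02)&(abs(P[...,0])<.03)&(P[...,1]>-.09)&(P[...,1]<.01);q=P[k]
print("post top",np.percentile(q[:,1],1),q[q[:,1]<np.percentile(q[:,1],30)].mean(0))
E
```

```text
time: 4.85
eef_pos: [0.4755, -0.1442, 0.0514]
eef_rot: [[-1.0, -0.001, -0.03], [0.03, 0.0, -1.0], [0.001, -1.0, -0.0]]
force: [-0.1, 0.9, 0.2]
gripper_width: 0.0511
[-0.1  0.9  0.2] [ 0.4755 -0.1442  0.0514]
tip y [-0.04475968 -0.04213484]
post top -0.05566191796683843 [-1.41143819e-06 -5.19119538e-02 -6.76409802e-04]
```

View pics/w3.png

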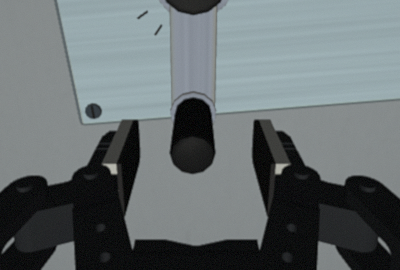

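The post top, at crop (192,150), is now centred between the pads. I'll descend another 2.2 cm and then close to a loose cage.

```bash
python3 -m jog '[0,0.6,0,0,0,0,0.4, 0,1.2,0,0,0,0,0.4, 0,1.8,0,0,0,0,0.4, 0,2.2,0,0,0,0,0.4]'; python3 -m jog '[0,0,0,0,0,0,0.5, 0,0,0,0,0,0,0.6, 0,0,0,0,0,0,0.68, 0,0,0,0,0,0,0.68]'
```

```text
time: 5.3
eef_pos: [0.4753, -0.1444, 0.0293]
eef_rot: [[-1.0, -0.001, -0.03], [0.03, 0.0, -1.0], [0.001, -1.0, -0.0]]
force: [0.6, -0.7, -0.2]
gripper_width: 0.0511
time: 5.7
eef_pos: [0.4759, -0.1444, 0.0304]
eef_rot: [[-1.0, 0.001, -0.03], [0.03, -0.0, -1.0], [-0.001, -1.0, 0.0]]
force: [0.7, 0.5, -0.5]
gripper_width: 0.0273
```

```bash
python3 -m jog '[-0.02,0,-0.4,0,3,0,0.68, -0.04,0,-0.7,0,6,0,0.68, -0.09,0,-1.1,0,9,0,0.68, -0.15,0,-1.46,0,12,0,0.68, -0.15,0,-1.46,0,12,0,0.68]'
```

```text
time: 6.2
eef_pos: [0.4777, -0.1297, 0.0303]
eef_rot: [[-0.971, 0.0, -0.237], [0.237, -0.0, -0.971], [-0.0, -1.0, 0.0]]
force: [-0.8, 0.1, 0.0]
gripper_width: 0.0277
```

```bash
cat > look.py <<'E'
from rig import bot
import cv2,numpy as np,sys
s=bot.read_state();d=bot.get_image("wrist");R=s["eef_rot"];p=s["eef_pos"]
a=np.array([.5445,-.1455]) if sys.argv[1]=="i" else np.array([.5517,-.265])
print("t",s["time"],"F",s["force"].round(1),"tcp",p.round(4))
M=d["tool_from_camera"];z=d["depth"];u,v=np.meshgrid(np.arange(640),np.arange(400))
P=np.stack([(u-d["cx"])/d["fx"]*z,-(v-d["cy"])/d["fy"]*z,-z],-1)@M[:3,:3].T+M[:3,3]
W=P@R.T+p
g=s["gripper_width"]/2
k=(z>0)&(W[...,2]>.095)&(W[...,2]<.112)&(abs(P[...,2])<g-.0005)&(abs(P[...,0])<.03)
q=W[k];c=np.median(q,0);dl=c[:2]-a
ang=np.arctan2(dl[1],-dl[0])+.058 if sys.argv[1]=="i" else np.arctan2(-dl[0],-dl[1])+.058
print("post px",k.sum(),"world",c.round(4),"tool",np.median(P[k],0).round(4),"angle",ang.round(3),"r",np.linalg.norm(dl).round(4))
if len(sys.argv)>2:cv2.imwrite(sys.argv[2],d["img"][100:,120:520,::-1])
E
python3 look.py i pics/w4.png
```

```text
t 6.2 F [-0.8  0.1  0. ] tcp [ 0.4777 -0.1297  0.0303]
post px 2812 world [ 0.4777 -0.1329  0.1057] tool [-0.0008 -0.0754  0.0033] angle 0.245 r 0.068
```

View pics/w4.png

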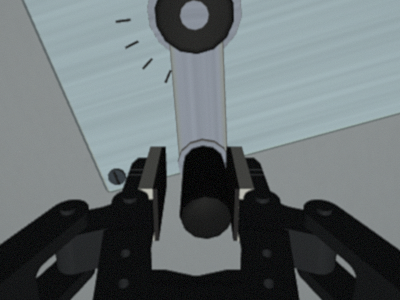

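The post at crop (207,215) is caged and riding on the right pad. The lever has moved to about 0.245 rad.

```bash
python3 -m jog '[-0.02,0,-0.49,0,4,0,0.68, -0.07,0,-0.97,0,8,0,0.68, -0.15,0,-1.46,0,12,0,0.68, -0.27,0,-1.93,0,16,0,0.68, -0.42,0,-2.39,0,20,0,0.68]'; python3 -m jog '[-0.01,0,-0.3,0,2.5,0,0.68, -0.03,0,-0.61,0,5,0,0.68, -0.06,0,-0.91,0,7.5,0,0.68, -0.11,0,-1.22,0,10,0,0.68]'; python3 look.py i
```

```text
time: 6.75
eef_pos: [0.4869, -0.1081, 0.0302]
eef_rot: [[-0.831, -0.001, -0.556], [0.556, -0.001, -0.831], [0.0, -1.0, 0.001]]
force: [-1.3, -3.0, 1.3]
gripper_width: 0.0274
time: 7.15
eef_pos: [0.4944, -0.0985, 0.0302]
eef_rot: [[-0.723, -0.001, -0.691], [0.691, -0.001, -0.723], [0.0, -1.0, 0.001]]
force: [-2.4, -0.7, 1.8]
gripper_width: 0.027
t 7.15 F [-2.4 -0.7  1.8] tcp [ 0.4944 -0.0985  0.0302]
post px 2719 world [ 0.4932 -0.1012  0.1057] tool [-0.0015 -0.0756  0.0036] angle 0.769 r 0.0678
```

```bash
cat > ok.py <<'E'
# guard: stops the command chain when the tool feels more than 5 N sideways
from rig import bot
import numpy as np,sys
f=np.hypot(*bot.read_state()["force"][:2]);print("side",f.round(1));sys.exit(f>5)
E
python3 -m jog '[0,0,-0.06,0,0.5,0,0.68, 0,0,-0.12,0,1,0,0.68, 0,0,-0.18,0,1.5,0,0.68, 0,0,-0.24,0,2,0,0.68, 0,0,-0.3,0,2.5,0,0.68]' && python3 ok.py && python3 -m jog '[0,0,-0.06,0,0.5,0,0.68, 0,0,-0.12,0,1,0,0.68, 0,0,-0.18,0,1.5,0,0.68, 0,0,-0.24,0,2,0,0.68, 0,0,-0.3,0,2.5,0,0.68]' && python3 ok.py && python3 -m jog '[0,0,-0.06,0,0.5,0,0.68, 0,0,-0.12,0,1,0,0.68, 0,0,-0.18,0,1.5,0,0.68, 0,0,-0.24,0,2,0,0.68, 0,0,-0.3,0,2.5,0,0.68]' && python3 ok.py; python3 look.py i
```

```text
time: 7.7
eef_pos: [0.497, -0.0959, 0.0301]
eef_rot: [[-0.692, -0.0, -0.722], [0.722, 0.0, -0.692], [0.0, -1.0, 0.0]]
force: [-3.0, 0.2, 1.8]
gripper_width: 0.0274
side 3.0
t 7.7 F [-3.   0.2  1.8] tcp [ 0.497  -0.0959  0.0301]
post px 2791 world [ 0.4956 -0.0985  0.1057] tool [-0.0016 -0.0756  0.0035] angle 0.823 r 0.0679False
```

```bash
sed -i 's/sys.exit(f>5)/sys.exit(int(f>5))/' ok.py
python3 -m jog '[0,0,-0.06,0,0.5,0,0.68, 0,0,-0.12,0,1,0,0.68, 0,0,-0.18,0,1.5,0,0.68, 0,0,-0.24,0,2,0,0.68, -0.01,0,-0.3,0,2.5,0,0.68]' && python3 ok.py && python3 -m jog '[0,0,-0.06,0,0.5,0,0.68, 0,0,-0.12,0,1,0,0.68, 0,0,-0.18,0,1.5,0,0.68, 0,0,-0.24,0,2,0,0.68, -0.01,0,-0.3,0,2.5,0,0.68]' && python3 ok.py && python3 -m jog '[0,0,-0.06,0,0.5,0,0.68, 0,0,-0.12,0,1,0,0.68, 0,0,-0.18,0,1.5,0,0.68, 0,0,-0.24,0,2,0,0.68, -0.01,0,-0.3,0,2.5,0,0.68]' && python3 ok.py; python3 look.py i
```

```text
time: 8.25
eef_pos: [0.4993, -0.0938, 0.03]
eef_rot: [[-0.659, -0.0, -0.752], [0.752, 0.0, -0.659], [0.0, -1.0, 0.0]]
force: [-2.3, -1.2, 1.1]
gripper_width: 0.0274
side 2.6
time: 8.75
eef_pos: [0.5017, -0.0919, 0.03]
eef_rot: [[-0.626, -0.0, -0.78], [0.78, 0.0, -0.626], [0.0, -1.0, 0.0]]
force: [-2.6, -1.8, 1.4]
gripper_width: 0.0271
side 3.2
time: 9.25
eef_pos: [0.5041, -0.0901, 0.0301]
eef_rot: [[-0.591, -0.0, -0.807], [0.807, 0.0, -0.591], [0.0, -1.0, 0.0]]
force: [-1.8, -0.8, 1.4]
gripper_width: 0.0276
side 2.0
t 9.25 F [-1.8 -0.8  1.4] tcp [ 0.5041 -0.0901  0.0301]
post px 2824 world [ 0.5022 -0.0924  0.1058] tool [-0.0017 -0.0757  0.0035] angle 0.956 r 0.0679
```

```bash
python3 -m jog '[0,0,-0.06,0,0.5,0,0.68, 0,0,-0.12,0,1,0,0.68, 0,0,-0.18,0,1.5,0,0.68, 0,0,-0.24,0,2,0,0.68, -0.01,0,-0.3,0,2.5,0,0.68]' && python3 ok.py && python3 -m jog '[0,0,-0.06,0,0.5,0,0.68, 0,0,-0.12,0,1,0,0.68, 0,0,-0.18,0,1.5,0,0.68, 0,0,-0.24,0,2,0,0.68, -0.01,0,-0.3,0,2.5,0,0.68]' && python3 ok.py && python3 -m jog '[0,0,-0.06,0,0.5,0,0.68, 0,0,-0.12,0,1,0,0.68, 0,0,-0.18,0,1.5,0,0.68, 0,0,-0.24,0,2,0,0.68, -0.01,0,-0.3,0,2.5,0,0.68]' && python3 ok.py; python3 look.py i
```

```text
time: 9.8
eef_pos: [0.5057, -0.0891, 0.03]
eef_rot: [[-0.556, -0.002, -0.832], [0.832, -0.001, -0.556], [0.0, -1.0, 0.002]]
force: [-4.9, -4.8, 3.3]
gripper_width: 0.0275
side 6.8
t 9.8 F [-4.9 -4.8  3.3] tcp [ 0.5057 -0.0891  0.03  ]
post px 2790 world [ 0.5037 -0.0914  0.1058] tool [-0.0017 -0.0758  0.0036] angle 0.983 r 0.0678
```

```bash
python3 -m jog '[0,0,-0.03,0,0.2,0,0.68, 0,0,-0.06,0,0.4,0,0.68, 0,0,-0.1,0,0.8,0,0.68]' ; python3 look.py i
```

```text
time: 10.15
eef_pos: [0.5061, -0.0889, 0.03]
eef_rot: [[-0.544, -0.003, -0.839], [0.839, -0.001, -0.544], [0.0, -1.0, 0.003]]
force: [-5.8, -5.6, 3.0]
gripper_width: 0.0275
t 10.15 F [-5.8 -5.6  3. ] tcp [ 0.5061 -0.0889  0.03  ]
post px 2784 world [ 0.504  -0.0911  0.1058] tool [-0.0017 -0.0757  0.0036] angle 0.989 r 0.0678
```

The isolator is home: about 8 N tangential, with the angle stalled at about 0.99. Now I'll release it and lift.

```bash
python3 -m jog '[0,0,0.15,0,0,0,0.65, 0,0,0.3,0,0,0,0.55, 0,0,0.3,0,0,0,0.4, 0,0,0.3,0,0,0,0.4]'; python3 look.py i; python3 -m jog '[0,-1,0.3,0,0,0,0.4, 0,-3,0.3,0,0,0,0.4, 0,-5,0.3,0,0,0,0.4, 0,-7,0.3,0,0,0,0.4]'; python3 look.py i pics/w5.png
```

```text
time: 10.6
eef_pos: [0.5055, -0.0892, 0.0303]
eef_rot: [[-0.545, 0.001, -0.839], [0.839, 0.0, -0.545], [-0.0, -1.0, -0.001]]
force: [0.1, 0.5, -0.4]
gripper_width: 0.0513
t 10.6 F [ 0.1  0.5 -0.4] tcp [ 0.5055 -0.0892  0.0303]
post px 3180 world [ 0.5035 -0.0911  0.1058] tool [-0.0016 -0.0755  0.0035] angle 0.983 r 0.0682
time: 11.05
eef_pos: [0.5024, -0.0913, 0.1017]
eef_rot: [[-0.545, 0.001, -0.839], [0.839, -0.0, -0.545], [-0.001, -1.0, -0.001]]
force: [1.4, 0.3, 0.4]
gripper_width: 0.0513
t 11.05 F [1.4 0.3 0.4] tcp [ 0.5024 -0.0913  0.1017]
post px 1026 world [ 0.5009 -0.0925  0.1059] tool [-0.0004 -0.0042  0.0019] angle 0.941 r 0.0686
```

```bash
python3 -m jog '[-4.5,0,1.7,0,6,0,0.4, -9,0,3.4,0,12,0,0.4, -13.5,0,5.1,0,18,0,0.4, -18,0,6.8,0,24,0,0.4, -22,0,8.3,0,29.7,0,0.4]'; python3 -m jog '[0,0,0,0,0,0,0.4, 0,0,0,0,0,0,0.4]'; python3 look.py s pics/w6.png
```

```text
time: 11.6
eef_pos: [0.5527, -0.3233, 0.1008]
eef_rot: [[-0.053, 0.001, -0.999], [0.999, -0.0, -0.053], [-0.001, -1.0, -0.001]]
force: [1.8, -0.6, 0.7]
gripper_width: 0.0511
time: 11.8
eef_pos: [0.5522, -0.3219, 0.0999]
eef_rot: [[-0.056, -0.0, -0.998], [0.998, 0.0, -0.056], [0.0, -1.0, 0.0]]
force: [0.0, 0.2, 0.8]
gripper_width: 0.0515
t 11.8 F [0.  0.2 0.8] tcp [ 0.5522 -0.3219  0.0999]
post px 447 world [ 0.5532 -0.3376  0.106 ] tool [-0.0157 -0.0061  0.    ] angle 0.037 r 0.0726
```

View pics/w6.png

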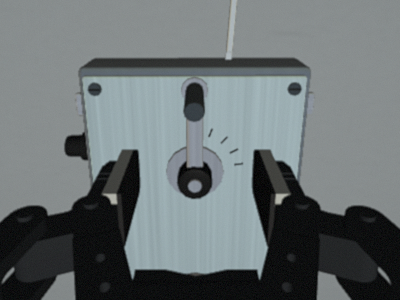

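The selector post at crop (193,110) is on the tool's centre line but about 14 mm further out. I'll shift out, descend and cage it.

```bash
python3 -m jog '[-0.7,0,-0.1,0,0,0,0.4, -1.4,1,-0.1,0,0,0,0.4, -1.4,2,-0.1,0,0,0,0.4, -1.4,3.2,-0.1,0,0,0,0.4]'; python3 look.py s; python3 -m jog '[0,1,0,0,0,0,0.4, 0,2,0,0,0,0,0.4, 0,3,0,0,0,0,0.5, 0,3.8,0,0,0,0,0.6, 0,3.8,0,0,0,0,0.68]';python3 -m jog '[0,0,0,0,0,0,0.74, 0,0,0,0,0,0,0.74]'; python3 look.py s pics/w7.png
```

```text
time: 12.25
eef_pos: [0.5541, -0.3345, 0.0669]
eef_rot: [[-0.058, -0.0, -0.998], [0.998, 0.0, -0.058], [0.0, -1.0, 0.0]]
force: [0.9, 0.1, 0.1]
gripper_width: 0.0511
t 12.25 F [0.9 0.1 0.1] tcp [ 0.5541 -0.3345  0.0669]
post px 687 world [ 0.5534 -0.3381  0.1058] tool [-0.0035 -0.0389  0.0007] angle 0.035 r 0.0731
time: 12.8
eef_pos: [0.5534, -0.3343, 0.0284]
eef_rot: [[-0.057, -0.002, -0.998], [0.998, 0.001, -0.057], [0.001, -1.0, 0.002]]
force: [-0.6, 0.1, -0.3]
gripper_width: 0.0275
time: 13.0
eef_pos: [0.5547, -0.3351, 0.0307]
eef_rot: [[-0.057, 0.001, -0.998], [0.998, -0.001, -0.057], [-0.001, -1.0, -0.001]]
force: [0.8, -0.2, -0.1]
gripper_width: 0.0222
t 13.0 F [ 0.8 -0.2 -0.1] tcp [ 0.5547 -0.3351  0.0307]
post px 1386 world [ 0.5543 -0.3385  0.1054] tool [-0.0035 -0.0747  0.0004] angle 0.023 r 0.0735
```

```bash
python3 -m jog '[0,0,0.15,0,1,0,0.74, 0,0,0.3,0,2,0,0.74, 0.01,0,0.45,0,3.5,0,0.74, 0.02,0,0.6,0,5,0,0.74, 0.03,0,0.7,0,5.7,0,0.74]' && python3 ok.py && python3 look.py s && python3 -m jog '[0,0,0.06,0,0.5,0,0.74, 0,0,0.12,0,1,0,0.74, 0,0,0.18,0,1.5,0,0.74, 0,0,0.24,0,2,0,0.74, 0.01,0,0.3,0,2.5,0,0.74]' && python3 ok.py && python3 -m jog '[0,0,0.06,0,0.5,0,0.74, 0,0,0.12,0,1,0,0.74, 0,0,0.18,0,1.5,0,0.74, 0,0,0.24,0,2,0,0.74, 0.01,0,0.3,0,2.5,0,0.74]' && python3 ok.py ; python3 look.py s
```

```text
time: 13.55
eef_pos: [0.5478, -0.3349, 0.0303]
eef_rot: [[0.044, 0.001, -0.999], [0.999, -0.0, 0.044], [-0.0, -1.0, -0.001]]
force: [1.8, -0.4, -1.5]
gripper_width: 0.0221
side 1.8
t 13.55 F [ 1.8 -0.4 -1.5] tcp [ 0.5478 -0.3349  0.0303]
post px 1330 world [ 0.5525 -0.3387  0.1055] tool [-0.0036 -0.0752 -0.0049] angle 0.047 r 0.0737
time: 14.1
eef_pos: [0.5444, -0.3348, 0.0302]
eef_rot: [[0.086, 0.0, -0.996], [0.996, -0.0, 0.086], [-0.0, -1.0, -0.0]]
force: [2.6, 0.4, -0.4]
gripper_width: 0.0222
side 2.7
time: 14.6
eef_pos: [0.5413, -0.3344, 0.0302]
eef_rot: [[0.13, 0.0, -0.992], [0.992, -0.0, 0.13], [-0.0, -1.0, -0.0]]
force: [2.9, -0.1, 1.4]
gripper_width: 0.0219
side 2.9
t 14.6 F [ 2.9 -0.1  1.4] tcp [ 0.5413 -0.3344  0.0302]
post px 1298 world [ 0.5458 -0.3386  0.1054] tool [-0.0037 -0.0753 -0.0048] angle 0.138 r 0.0739
```

The selector is free, already past its 0.05 rad of play with only about 2.9 N of friction. I'll continue the sweep.

```bash
python3 -m jog '[0.02,0,0.49,0,4,0,0.74, 0.07,0,0.97,0,8,0,0.74, 0.15,0,1.46,0,12,0,0.74, 0.27,0,1.93,0,16,0,0.74, 0.42,0,2.39,0,20,0,0.74]' && python3 ok.py && python3 look.py s && python3 -m jog '[0.02,0,0.49,0,4,0,0.74, 0.07,0,0.97,0,8,0,0.74, 0.15,0,1.46,0,12,0,0.74, 0.27,0,1.93,0,16,0,0.74, 0.42,0,2.39,0,20,0,0.74]' && python3 ok.py ; python3 look.py s
```

```text
time: 15.15
eef_pos: [0.5181, -0.3273, 0.0302]
eef_rot: [[0.463, 0.0, -0.886], [0.886, -0.0, 0.463], [-0.0, -1.0, -0.001]]
force: [2.1, -0.5, 0.8]
gripper_width: 0.0221
side 2.1
t 15.15 F [ 2.1 -0.5  0.8] tcp [ 0.5181 -0.3273  0.0302]
post px 1135 world [ 0.5205 -0.3327  0.1057] tool [-0.004  -0.0755 -0.0045] angle 0.49 r 0.0745
time: 15.7
eef_pos: [0.4988, -0.3128, 0.0302]
eef_rot: [[0.737, 0.0, -0.676], [0.676, -0.001, 0.737], [-0.0, -1.0, -0.001]]
force: [1.9, -1.8, 0.2]
gripper_width: 0.0221
side 2.6
t 15.7 F [ 1.9 -1.8  0.2] tcp [ 0.4988 -0.3128  0.0302]
post px 1133 world [ 0.4994 -0.3189  0.1056] tool [-0.004  -0.0754 -0.0049] angle 0.829 r 0.0751
```

```bash
python3 -m jog '[0.02,0,0.49,0,4,0,0.74, 0.07,0,0.97,0,8,0,0.74, 0.13,0,1.46,0,12,0,0.74, 0.2,0,1.93,0,16,0,0.74, 0.28,0,2.39,0,20,0,0.74]' && python3 ok.py && python3 look.py s && python3 -m jog '[0,0,0.15,0,1.2,0,0.74, 0,0,0.3,0,2.4,0,0.74, 0.01,0,0.45,0,3.6,0,0.74, 0.02,0,0.6,0,4.8,0,0.74]' && python3 ok.py ; python3 look.py s
```

```text
time: 16.25
eef_pos: [0.4851, -0.2932, 0.0302]
eef_rot: [[0.923, 0.001, -0.384], [0.384, -0.001, 0.923], [0.0, -1.0, -0.001]]
force: [3.0, -1.2, -0.1]
gripper_width: 0.0222
side 3.2
t 16.25 F [ 3.  -1.2 -0.1] tcp [ 0.4851 -0.2932  0.0302]
post px 1103 world [ 0.484  -0.299   0.1056] tool [-0.0034 -0.0754 -0.0053] angle 1.164 r 0.0758
time: 16.7
eef_pos: [0.4826, -0.2875, 0.0302]
eef_rot: [[0.953, -0.0, -0.305], [0.305, -0.0, 0.953], [-0.0, -1.0, -0.0]]
force: [0.6, -2.1, 0.5]
gripper_width: 0.0221
side 2.2
t 16.7 F [ 0.6 -2.1  0.5] tcp [ 0.4826 -0.2875  0.0302]
post px 1141 world [ 0.4813 -0.2931  0.1056] tool [-0.0032 -0.0754 -0.0051] angle 1.249 r 0.0758
```

```bash
python3 -m jog '[0,0,0.06,0,0.5,0,0.74, 0,0,0.12,0,1,0,0.74, 0,0,0.18,0,1.5,0,0.74, 0,0,0.24,0,2,0,0.74, 0.01,0,0.3,0,2.5,0,0.74]' && python3 ok.py && python3 -m jog '[0,0,0.06,0,0.5,0,0.74, 0,0,0.12,0,1,0,0.74, 0,0,0.18,0,1.5,0,0.74, 0,0,0.24,0,2,0,0.74, 0.01,0,0.3,0,2.5,0,0.74]' && python3 ok.py && python3 -m jog '[0,0,0.06,0,0.5,0,0.74, 0,0,0.12,0,1,0,0.74, 0,0,0.18,0,1.5,0,0.74, 0,0,0.24,0,2,0,0.74, 0.01,0,0.3,0,2.5,0,0.74]' && python3 ok.py; python3 look.py s
```

```text
time: 17.25
eef_pos: [0.4816, -0.2844, 0.0301]
eef_rot: [[0.965, -0.0, -0.263], [0.263, -0.0, 0.965], [-0.0, -1.0, -0.0]]
force: [0.0, -2.5, 1.8]
gripper_width: 0.0223
side 2.5
time: 17.75
eef_pos: [0.4809, -0.2814, 0.0301]
eef_rot: [[0.975, -0.0, -0.221], [0.221, 0.0, 0.975], [-0.0, -1.0, 0.0]]
force: [-1.0, -2.8, 1.6]
gripper_width: 0.0223
side 3.0
time: 18.25
eef_pos: [0.4804, -0.2784, 0.03]
eef_rot: [[0.984, -0.0, -0.178], [0.178, 0.0, 0.984], [-0.0, -1.0, 0.0]]
force: [-1.1, -3.7, 1.7]
gripper_width: 0.0218
side 3.9
t 18.25 F [-1.1 -3.7  1.7] tcp [ 0.4804 -0.2784  0.03  ]
post px 1106 world [ 0.478  -0.284   0.1057] tool [-0.0033 -0.0756 -0.0052] angle 1.376 r 0.0761
```

Near home and the force is beginning to rise, so I'll take smaller steps.

```bash
python3 -m jog '[0,0,0.05,0,0.4,0,0.74, 0,0,0.1,0,0.8,0,0.74, 0,0,0.15,0,1.2,0,0.74]' && python3 ok.py && python3 -m jog '[0,0,0.05,0,0.4,0,0.74, 0,0,0.1,0,0.8,0,0.74, 0,0,0.15,0,1.2,0,0.74]' && python3 ok.py ; python3 look.py s
```

```text
time: 18.6
eef_pos: [0.4802, -0.277, 0.03]
eef_rot: [[0.988, -0.0, -0.157], [0.157, 0.0, 0.988], [-0.0, -1.0, 0.0]]
force: [-1.3, -3.1, 0.7]
gripper_width: 0.0225
side 3.3
time: 18.9
eef_pos: [0.4799, -0.2755, 0.03]
eef_rot: [[0.991, -0.0, -0.137], [0.137, 0.0, 0.991], [-0.0, -1.0, 0.0]]
force: [-1.9, -2.3, 1.2]
gripper_width: 0.0223
side 3.0
t 18.9 F [-1.9 -2.3  1.2] tcp [ 0.4799 -0.2755  0.03  ]
post px 1293 world [ 0.4773 -0.2803  0.1054] tool [-0.0033 -0.0754 -0.0045] angle 1.425 r 0.076
```

```bash
python3 -m jog '[0,0,0.05,0,0.4,0,0.74, 0,0,0.1,0,0.8,0,0.74, 0,0,0.15,0,1.2,0,0.74]' && python3 ok.py && python3 -m jog '[0,0,0.05,0,0.4,0,0.74, 0,0,0.1,0,0.8,0,0.74, 0,0,0.15,0,1.2,0,0.74]' && python3 ok.py ; python3 look.py s
```

```text
time: 19.25
eef_pos: [0.4798, -0.2744, 0.0301]
eef_rot: [[0.993, -0.0, -0.116], [0.116, -0.0, 0.993], [-0.0, -1.0, -0.0]]
force: [-0.6, -5.4, -0.4]
gripper_width: 0.022
side 5.4
t 19.25 F [-0.6 -5.4 -0.4] tcp [ 0.4798 -0.2744  0.0301]
post px 1238 world [ 0.4772 -0.2793  0.1055] tool [-0.0032 -0.0754 -0.0048] angle 1.439 r 0.0759
```

```bash
python3 -m jog '[0,0,0.04,0,0.3,0,0.74, 0,0,0.08,0,0.6,0,0.74, 0,0,0.12,0,0.9,0,0.74]'; python3 look.py s
```

```text
time: 19.6
eef_pos: [0.4798, -0.2736, 0.0301]
eef_rot: [[0.995, 0.0, -0.1], [0.1, -0.001, 0.995], [0.0, -1.0, -0.001]]
force: [-0.1, -8.1, -2.4]
gripper_width: 0.0224
t 19.6 F [-0.1 -8.1 -2.4] tcp [ 0.4798 -0.2736  0.0301]
post px 1293 world [ 0.4769 -0.2784  0.1055] tool [-0.0033 -0.0754 -0.0045] angle 1.451 r 0.076
```

The selector is against its stop: force rose 2.7 N over 0.9 mm to 8.1 N, matching the stated 3 N/mm. Now I'll release, lift and check.

```bash
python3 -m jog '[0,0,-0.15,0,0,0,0.74, 0,0,-0.35,0,0,0,0.65, 0,0,-0.5,0,0,0,0.5, 0,0,-0.5,0,0,0,0.4, 0,0,-0.5,0,0,0,0.4]'; python3 look.py s; python3 -m jog '[0,-2,-0.5,0,0,0,0.4, 0,-5,-0.5,0,0,0,0.4, 0,-9,-0.5,0,0,0,0.4, 0,-13,-0.5,0,0,0,0.4, 0,-16,-0.5,0,0,0,0.4]'; python3 -m jog '[-4,0,0,0,0,0,0.4, -8,0,0,0,0,0,0.4, -12,0,0,0,0,0,0.4, -12,0,0,0,0,0,0.4]'; python3 - <<'E'
from rig import bot
import cv2
s=bot.read_state();print(s["force"].round(1),s["eef_pos"])
a=bot.get_image("wrist")["img"];b=bot.get_image("top")["img"][120:320,200:460]
cv2.imwrite("pics/f.png",cv2.hconcat([cv2.resize(a,(480,300)),cv2.resize(b,(320,300))])[:,:,::-1])
E
```

```text
time: 20.15
eef_pos: [0.4804, -0.2776, 0.03]
eef_rot: [[0.995, 0.0, -0.101], [0.101, 0.0, 0.995], [0.0, -1.0, 0.0]]
force: [-0.4, 0.3, -1.1]
gripper_width: 0.051
t 20.15 F [-0.4  0.3 -1.1] tcp [ 0.4804 -0.2776  0.03  ]
post px 1536 world [ 0.4771 -0.2788  0.1054] tool [-0.0031 -0.0753 -0.0009] angle 1.445 r 0.0758
time: 20.7
eef_pos: [0.4812, -0.2831, 0.193]
eef_rot: [[0.995, 0.003, -0.101], [0.101, -0.001, 0.995], [0.003, -1.0, -0.001]]
force: [0.5, 0.9, -0.4]
gripper_width: 0.0513
time: 21.1
eef_pos: [0.3579, -0.2949, 0.191]
eef_rot: [[0.995, 0.001, -0.099], [0.099, -0.0, 0.995], [0.001, -1.0, -0.0]]
force: [0.6, -0.9, -0.4]
gripper_width: 0.0512
[ 0.6 -0.9 -0.4] [ 0.35790623 -0.29489733  0.19104252]
```

View pics/f.png

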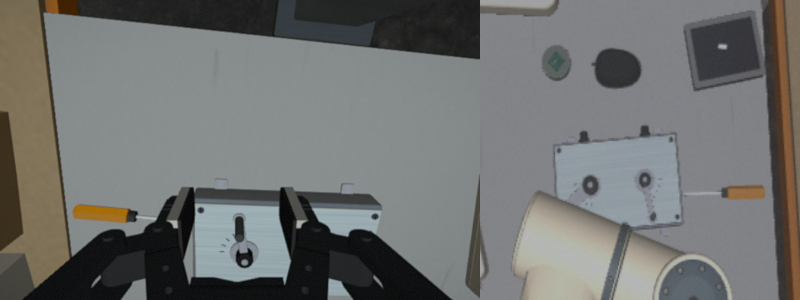

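The final view shows the selector pointing to the front and the isolator swung to the left-front. The driver, tin and case are where they were, and the gripper is clear.

```bash
python3 -c "
from rig import bot
print(bot.read_state()['qd'].round(3)); bot.job_done()"
```

```text
[ 0.015  0.033  0.024 -0.     0.003 -0.001]
the job is handed in; nothing more can be done
```

I swung both levers fully home, isolator first and then selector, and handed the job in at about 21 s of the 72 s; no verdict is reported.

- **Isolator:** it met its stop at about 0.98 rad. I pushed on to about 8 N at the post, where the angle stopped changing, and let go; it stayed there.
- **Selector:** it turned past its 0.05 rad of play at only friction force (about 3 N), so the interlock was free. I stopped at 8.1 N at the post, where the force was rising at about 3 N per mm, as stated for the stop.
- **Last checks:** after release the force was near zero and the gripper hung clear above the bench. The final picture shows both levers in place and the driver, tin and case where they were.

**What went wrong or disagreed:**
- **First pass missed:** the fingertips really sit about 43 mm behind the reported TCP, so the pads passed over the isolator post. The force stayed near zero and the lever did not move. I measured this in the wrist depth image and corrected the height.
- **Selector angle reads high:** my camera estimate after release was 1.445 rad against the stated stop of 1.40. My estimate of its axis was a few mm off, so I relied on the force to judge that it was home.
- **Isolator not re-measured at the end:** one reading as the gripper lifted gave 0.94 rad. It was taken at the edge of the view, so I discounted it. The arm hides part of that lever in the final picture, so its last good reading is 0.983 rad just after release.

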